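# Rebalance the inspection camera's boom

### The job

The camera on this balanced boom was changed for a heavier one, and now the boom is stiff to raise and falls back. Swing it gently by hand to feel how far out of balance it is, lift the counterweight's tab, shift the weight along the bar and let the tab drop fully into the notch where the boom stays wherever it is let go. Then show it: let go of the boom for a good second with the camera raised about half-way, then for a good second with it lowered about half-way, and finally leave the boom level and hands-off, with the other things on the bench undisturbed.

Things in the scene. Friction and masses are not known exactly. Their poses are not given: they have to be found in the camera images.
- stand: Boom stand, bolted down: grey base plate 180 x 350 x 16 mm, upright column 28 mm thick, forked head (44 mm wide, its top 217 mm above the bench) that carries the boom. Origin on the bench under the column; its z is up, its y runs level along the boom from the camera (-y side) to the counterweight (+y side), its x is the line of the hinge.
- boom_pivot (a point): The hinge of the boom, 200 mm above the bench, over the column. The boom's bar is straight and runs through this point: square aluminium bar 18 x 18 mm, from 180 mm on the camera side to 225 mm on the counterweight side.
- boom_grip (a point): Middle of the bare length of bar on the camera side, 105 mm from the hinge, on the bar's centre line: the place to take the boom (18 mm wide, free from 25 to 158 mm from the hinge). Turns with the boom.
- boom (a joint): Angle of the boom in rad: 0 level, positive with the camera raised, end stops at -0.35 and +0.35. The hinge has a dry friction of 0.14 N m (and a damping of 0.4 N m s/rad), so a boom out of balance by less than that stays where it is let go; out of balance by more it runs to an end stop. It starts camera-down on its end stop. Without camera and counterweight the bar itself is nearly in balance.
- camera_mid (a point): Centre of the camera (56 x 48 mm, 115 mm tall) at the end of the bar, 212 mm from the hinge. Its mass differs from case to case, about 0.40 to 0.80 kg, and cannot be seen.
- weight (a joint): Position of the counterweight along the bar in m: 0 with its tab at the first notch, which is 80 mm from the hinge; grows away from the hinge. Six notches, at 0, 0.024, 0.048, 0.072, 0.096 and 0.120. Steel block 50 mm wide, 44 mm along the bar, 50 mm tall, 0.83 kg with its tab; it slides stiffly (3.5 N) and starts between the first two notches, with its tab standing on the rack.
- tab_grip (a point): Centre of the black lift tab on top of the counterweight: a flat plate 12 mm thick (across the bar), 26 mm along the bar, 26 mm tall, its centre 50 mm above the bar's centre line when down; its foot is 8 mm clear of the steel block. Turns with the boom.
- tab (a joint): Lift of the tab in m, square to the bar: 0 fully down in a notch, about 0.006 when its tooth stands on the rack between two notches, 0.012 fully up. A spring presses it down (4 N when down, 5 N when up). The tooth has 1.5 mm of play either way in a notch, so the weight can be slid only with the tab lifted 7 mm or more. Pulling the tab up can also swing the boom counterweight-up until it meets its end stop.
- dish: Bystander: lidded glass dish, 64 mm across, 15 mm tall, on the stage disc under the camera. Origin under its middle.
- lens_cap: Bystander: black lens cap, 38 mm across, 9 mm tall, on the base plate. Origin under its middle.
- hex_key: Bystander: L-shaped hex key, 80 mm, lying on the base plate. Origin under its middle.
- jar: Bystander: amber jar, 60 mm across, 85 mm tall, beyond the stand. Origin under its middle.
- beaker: Bystander: glass beaker, 68 mm across, 85 mm tall, left of the stand. Origin under its middle.
- slide_box: Bystander: grey slide box, 100 x 85 x 35 mm, to the right of the stand. Origin under its middle.
- forceps: Bystander: steel forceps, 120 mm, lying left of the stand's base. Origin under its middle.

How it is judged:
By the outcome, as a careful person would: the job done as asked, in the order asked, and still so for the second after the job is handed in, with the robot touching nothing.
It also fails if it takes over 72 s, if anything falls off the work surface, if the arm or the gripper's body presses on something with over 40 N, if the wrist force passes 120 N, or if a joint passes its speed limit or range.

### The arm

A 6-joint arm with a two-finger parallel gripper is mounted at the origin on the work surface. World frame = base frame: x ahead of the robot, y to its left, z up, the work surface at z = 0. Lengths are in mm, angles in rad, forces in N, time in s.
With the tool pointing down it reaches from about 300 to 775 mm from the base axis. Payload 14.6 kg.
Tool frame: the origin (TCP) lies midway between the tips of the shut fingers; the grasp point (between the pads) lies 19 mm behind it (manip.grip_depth is the distance from the TCP to the grasp point, in mm); x points along the fingers, y is the direction in which the jaws open and shut, and the axes are right-handed (so a half turn about x gives the same grasp; the last joint's range is limited). The gripper opens to 94 mm and grips with 3 to 60 N. Pads are 16 mm wide; open, the fingers measure 119 mm over their backs; the gripper's body (75 mm by 177 mm) begins 78 mm behind the grasp point.
Start: joints at [-0.067, 0.3, 1.521, -0, 1.321, -0.067], TCP at [549.99, -0.002, 205.446] pointing down, gripper open.
Joint ranges: [-3.03, 3.03], [-0.79, 2.21], [0.23, 2.52], [-1.04, 4.18], [0, 3.07], [-2.55, 2.55]. Speed limits (rad/s): [2.22, 2.22, 2.57, 3.14, 3.14, 3.14].

### API

Orientations are given as [roll, pitch, yaw] about the fixed x, y, z axes, in that order (R = Rz(yaw) Ry(pitch) Rx(roll)).
In Python, from cell import readout, cams, ticket, manip gives the robot as it stands. The module is installed in compiled form; this text tells all that it offers.
- The arm moves only by the tool apply_moves, never from a script. Its argument "plan" is one flat list of numbers, 7 for each row, row after row: the turn, a rotation vector about the tool's x, y, z in rad, then the shift along the tool's x, y, z in m, then the opening in per cent of the stroke, from 0 (shut) to 100 (fully open). In form: [wx, wy, wz, x, y, z, fingers, wx, wy, wz, x, y, z, fingers, ...]. A call has 1 to 5 rows; each row shifts and turns the commanded pose from where the row before left it, along the tool's axes as they then stand; what a row does not reach is not made up. A row lasts 1/8 s, in which the tool goes at most 62.5 mm and 10.7 degrees, less where a joint would pass 70% of its speed; a pose out of reach is approached as far as the arm can. A call with a gripper value outside its range is refused whole. The fingers move at their own pace and stop on an object; "force" is the grip in N (left out, the last holds). Time passes only in rows, so rows that do not move let the fingers close. It gives the time, the measured TCP pose, the force and the opening at its end, in the units of the state.
- readout.read_state(): the state, without advancing time (a new reading comes with each control period).
- cams.camera(name): name is "scene" or "side" or "wrist"; returns a dict with "image" (480x640x3 uint8, red, green, blue), "fovy" (degrees; the focal length in pixels is half the picture's height over the tangent of half this angle, whatever the lens; pixels are square), "cx", "cy" (the principal point, pixels), "position" and "orientation" of the camera in the world; the wrist camera has in their place "T_tool_cam" (4x4, takes a point from camera to tool coordinates, whose origin is the TCP and whose axes are the tool frame's). Camera axes: x right, y down, z forward; pixel columns grow to the right and rows downward; lengths in mm; the calibration is good to about 2 mm. A picture is of the moment at which its call begins: read the wrist's pose just before it. There is no depth.
- ticket.sign_off(): hands the job in, once; it reports no verdict.
The state is a dict: "clock": time; "joints": joint angles; "qd": joint speeds; "effort": joint torques, N m; "eef_pos": TCP position; "eef_rot": TCP orientation; "wrist_force": force on the tool from outside, world axes, zero at the start; "moment": the same for the moment, N m; "finger_gap": finger opening in mm.
Only numpy, scipy, OpenCV 4.12 (cv2) and the standard library are available. Lean on these libraries where they do the work, as an engineer would, in place of code of your own. Each camera call takes 0.05 s, during which the arm holds its last target.

## Working session

There is one attempt and no reset: what is moved stays moved. The work goes in short steps, Python scripts to look and compute and a tool call to move; the robot and the scene stay as the last step left them, time stands still between calls to the robot, and variables do not carry over. Pictures are saved under pics/ and viewed, and the job is handed in when it is done.

Besides the shell and the picture viewer there is one more tool, called after "Emit:" by a JSON object that holds its "api" and its "payload", one argument or row to a line. apply_moves: Moves the arm, as the interface text tells. Its arguments: {"type":"object","properties":{"plan":{"type":"array","items":{"type":"number"}},"force":{"type":"number"}},"required":["plan"]}

```bash
mkdir -p pics; python3 - <<'E'
from cell import readout, cams, ticket, manip
import cv2
print(readout.read_state()); print([a for a in dir(manip) if a[0]!='_'])
for n in ["scene","side","wrist"]:
    c=cams.camera(n); cv2.imwrite(f"pics/{n}0.png",c["image"][:,:,::-1]); print(n,{k:v for k,v in c.items() if k!="image"})
E
```

```text
{'clock': 0.0, 'joints': array([-6.65960676e-02,  3.00423189e-01,  1.52158494e+00, -4.82253778e-06,
        1.32067947e+00, -6.65847731e-02]), 'qd': array([-0.00115192,  0.00107643,  0.00073953, -0.00130412, -0.0015218 ,
       -0.00020879]), 'effort': array([-1.53750298e-03, -5.31805658e+01, -3.52735734e+01,  7.07558286e-02,
        2.43994006e-02, -4.79655944e-05]), 'eef_pos': array([5.49741444e+02, 1.52063858e-02, 2.04910974e+02]), 'eef_rot': array([-1.633115  ,  1.56970137,  3.07926388]), 'wrist_force': array([ 0.36113811,  0.04658375, -0.50469304]), 'moment': array([-0.00128629,  0.01604919,  0.00375185]), 'finger_gap': 94.17679203426043}
['Unreachable', 'grip_depth']
scene {'fovy': 55.902038372387224, 'cx': 321.3092947595623, 'cy': 238.4002476575063, 'position': array([953.35272081, 597.50576169, 917.28539015]), 'orientation': array([-2.37265774,  0.00629469,  2.56799401])}
side {'fovy': 53.95043903725284, 'cx': 318.99925774700574, 'cy': 244.68674346679438, 'position': array([ 518.39459674, -696.85276376,  999.83535027]), 'orientation': array([-2.46318574, -0.0160952 , -0.05144083])}
wrist {'fovy': 60.401003955791154, 'cx': 321.47237649764025, 'cy': 242.69638151435842, 'T_tool_cam': array([[ 5.71351935e-04, -2.88915402e-01,  9.57354461e-01,
        -1.80085482e+02],
       [ 9.99999768e-01,  5.20753576e-04, -4.39647059e-04,
        -4.64141481e-01],
       [-3.71524953e-04,  9.57354490e-01,  2.88915633e-01,
        -8.44074238e+01],
       [ 0.00000000e+00,  0.00000000e+00,  0.00000000e+00,
         1.00000000e+00]])}
```

View pics/scene0.png

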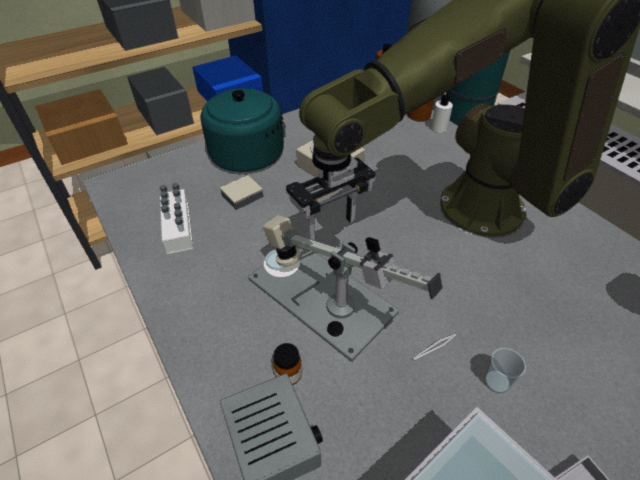

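View pics/side0.png

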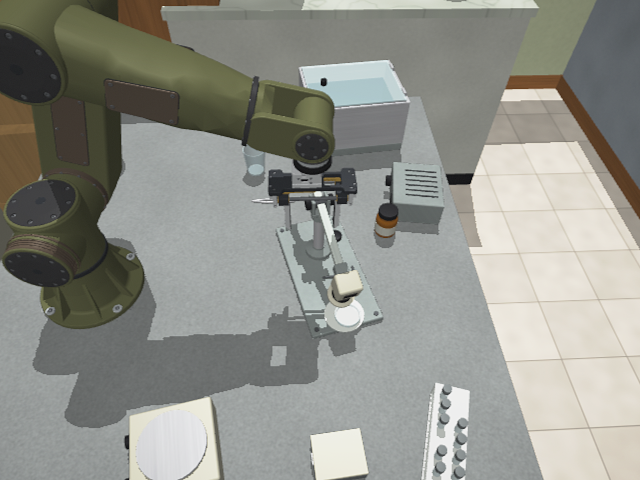

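View pics/wrist0.png

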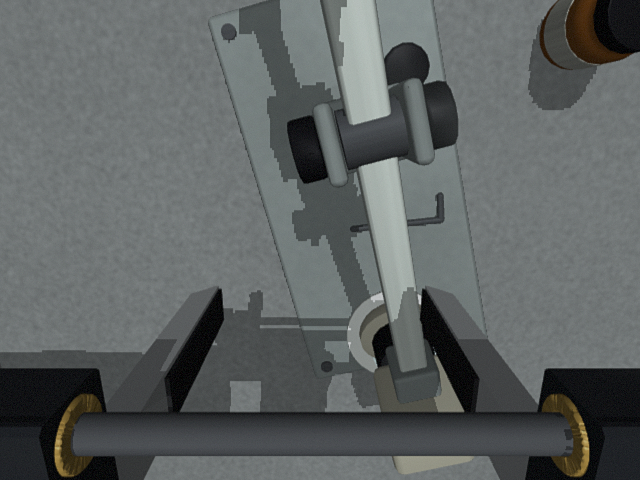

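```bash
cat > h.py <<'E'
import numpy as np, cv2
from scipy.spatial.transform import Rotation as R
from cell import readout, cams
def T_(p,e):
    T=np.eye(4);T[:3,:3]=R.from_euler('xyz',e).as_matrix();T[:3,3]=p;return T
def grab(n,fn=None):
    s=readout.read_state(); c=cams.camera(n)
    if n=='wrist': c['T']=T_(s['eef_pos'],s['eef_rot'])@c['T_tool_cam']
    else: c['T']=T_(c['position'],c['orientation'])
    c['f']=240/np.tan(np.radians(c['fovy'])/2)
    if fn: cv2.imwrite(fn,c['image'][:,:,::-1])
    return c
def ray(c,uv):
    d=np.array([(uv[0]-c['cx'])/c['f'],(uv[1]-c['cy'])/c['f'],1]); d=c['T'][:3,:3]@d
    return c['T'][:3,3],d/np.linalg.norm(d)
def onz(c,uv,z):
    o,d=ray(c,uv); return o+d*(z-o[2])/d[2]
def proj(c,p):
    q=np.linalg.inv(c['T'])@np.append(p,1); return c['cx']+c['f']*q[0]/q[2],c['cy']+c['f']*q[1]/q[2]
def tri(*cu):
    A=np.zeros((3,3));b=np.zeros(3)
    for c,uv in cu:
        o,d=ray(c,uv);P=np.eye(3)-np.outer(d,d);A+=P;b+=P@o
    p=np.linalg.solve(A,b); res=[np.linalg.norm((np.eye(3)-np.outer(ray(c,uv)[1],ray(c,uv)[1]))@(p-ray(c,uv)[0])) for c,uv in cu]
    return p,np.round(res,1)
def crop(c,x0,y0,x1,y1,s,fn):
    im=cv2.resize(np.ascontiguousarray(c['image'][y0:y1,x0:x1,::-1]),None,fx=s,fy=s,interpolation=cv2.INTER_CUBIC); cv2.imwrite(fn,im)
E
python3 - <<'E'
from h import *
c=grab('scene'); crop(c,240,190,450,360,3.75,'pics/s1.png')
d=grab('side'); crop(d,230,150,400,340,3.1,'pics/d1.png')
w=grab('wrist')
for u in [(209,18),(320,375),(436,0),(490,360),(229,32),(326,367)]: print('w',u,onz(w,u,16).round(1))
for u in [(249,276),(352,356),(398,310)]: print('s',u,onz(c,u,16).round(1))
for u in [(277,228),(308,334),(383,318)]: print('d',u,onz(d,u,16).round(1))
for u in [(307,150),(441,112),(374,131)]: print('w',u,onz(w,u,200).round(1))
E
```

```text
w (209, 18) [458.7 161.5  16. ]
w (320, 375) [ 547.7 -170.1   16. ]
w (436, 0) [640.  174.4  16. ]
w (490, 360) [ 721.6 -152.2   16. ]
w (229, 32) [474.1 151.4  16. ]
w (326, 367) [ 553.9 -160.6   16. ]
s (249, 276) [ 713.3 -127.    16. ]
s (352, 356) [624.6 203.5  16. ]
s (398, 310) [460.6 163.7  16. ]
d (277, 228) [462.4 157.8  16. ]
d (308, 334) [ 535.7 -170.9   16. ]
d (383, 318) [ 716.2 -136.    16. ]
w (307, 150) [543.   71.1 200. ]
w (441, 112) [600.5  87.  200. ]
w (374, 131) [572.1  79.1 200. ]
```

View pics/s1.png

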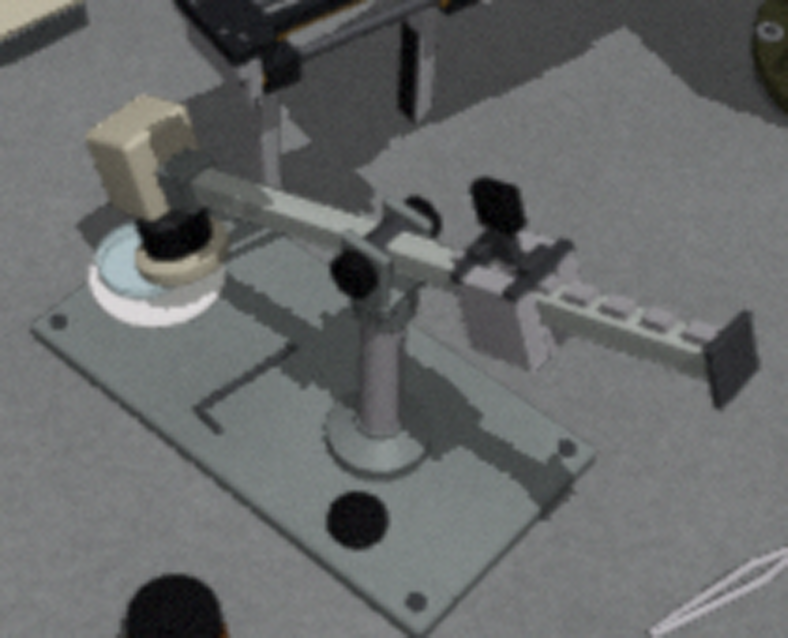

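View pics/d1.png

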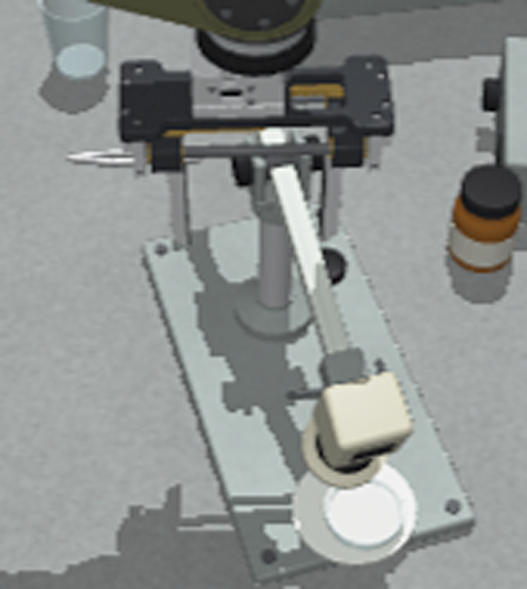

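```bash
python3 - <<'E'
from h import *
c=grab('scene');w=grab('wrist');d=grab('side')
print(tri((c,(334.7,262.5)),(w,(446,110))),tri((c,(352.5,248.1)),(w,(303,152))))
S=lambda x,y:(240+x/3.75,190+y/3.75)
print('col base',onz(c,S(378,440),20),onz(d,(230+272/3.1,150+312/3.1),20))
# boom bar in wrist: centerline pts
H=np.array([572,79.5,200]);yaw=0.262
ex=np.array([np.cos(yaw),np.sin(yaw),0]);ey=np.array([-np.sin(yaw),np.cos(yaw),0]);ez=np.array([0,0,1])
def P(s,h,a,x=0): # s along bar to counterweight +; a boom angle: camera up positive
    u=ey*np.cos(a)-ez*np.sin(a); n=ez*np.cos(a)+ey*np.sin(a); return H+s*u+h*n+x*ex
for a in (-.35,-.3):
  for nm,s,h in [('end',225,0),('camend',-212,0),('w0',80,50),('w12',92,50),('hinge',0,0),('m105',-105,9)]:
    q=P(s,h,a); print(a,nm,q.round(0),np.round(proj(c,q),0),'s1',np.round((np.array(proj(c,q))-[240,190])*3.75),'w',np.round(proj(w,q)),'d1',np.round((np.array(proj(d,q))-[230,150])*3.1))
E
```

```text
(array([599.41996871,  89.1830335 , 206.11253053]), array([2., 2.])) (array([539.94400527,  71.00881572, 197.95217772]), array([1.5, 1.5]))
col base [572.90633832  84.60371428  20.        ] [570.39969132  71.10369408  20.        ]
-0.35 end [517. 284. 277.] [433. 286.] s1 [725. 360.] w [   34. -1743.] d1 [197. -91.]
-0.35 camend [ 624. -113.  127.] [279. 235.] s1 [146. 170.] w [422. 398.] d1 [361. 419.]
-0.35 w0 [557. 136. 274.] [366. 245.] s1 [471. 207.] w [ 356. -122.] d1 [254.  33.]
-0.35 w12 [554. 146. 279.] [370. 247.] s1 [489. 212.] w [ 344. -198.] d1 [250.  19.]
-0.35 hinge [572.  80. 200.] [342. 256.] s1 [382. 247.] w [374. 130.] d1 [277. 157.]
-0.35 m105 [598. -19. 172.] [307. 242.] s1 [253. 194.] w [408. 309.] d1 [319. 279.]
-0.3 end [516. 287. 266.] [434. 291.] s1 [728. 377.] w [   75. -1460.] d1 [197. -83.]
-0.3 camend [ 624. -116.  137.] [278. 232.] s1 [142. 157.] w [426. 411.] d1 [363. 415.]
-0.3 w0 [556. 139. 271.] [367. 247.] s1 [476. 214.] w [ 351. -134.] d1 [253.  33.]
-0.3 w12 [553. 150. 275.] [372. 249.] s1 [494. 220.] w [ 339. -208.] d1 [248.  20.]
-0.3 hinge [572.  80. 200.] [342. 256.] s1 [382. 247.] w [374. 130.] d1 [277. 157.]
-0.3 m105 [599. -20. 178.] [307. 240.] s1 [251. 187.] w [410. 315.] d1 [320. 276.]
```

```bash
cat >> h.py <<'E'
H=np.array([572,79.5,200.]);yaw=0.262
ex=np.array([np.cos(yaw),np.sin(yaw),0]);ey=np.array([-np.sin(yaw),np.cos(yaw),0]);ez=np.array([0,0,1.])
def un(a): return ey*np.cos(a)-ez*np.sin(a), ez*np.cos(a)+ey*np.sin(a)
def P(s,h,a,x=0):
    u,n=un(a); return H+s*u+h*n+x*ex
def Rd(a):
    u,n=un(a); return np.column_stack([-n,ex,-u])
def rel(s,h,a,x=0,st=None):
    """move from measured pose to TCP at bar coords (s,h), tool square to bar at angle a"""
    st=st or readout.read_state()
    Rc=R.from_euler('xyz',st['eef_rot']).as_matrix(); D=Rd(a)
    rv=R.from_matrix(Rc.T@D).as_rotvec(); dp=P(s,h,a,x)-st['eef_pos']
    print('t',round(st['clock'],2),'rotvec',rv.round(4),'shift old axes',(Rc.T@dp/1000).round(4),'new axes',(D.T@dp/1000).round(4))
def where(st=None,a=None):
    """tool angle and TCP in bar coordinates"""
    st=st or readout.read_state()
    Rc=R.from_euler('xyz',st['eef_rot']).as_matrix(); n=-Rc[:,0]
    a_=np.arctan2(n@ey,n@ez); a=a_ if a is None else a; u,n=un(a); d=st['eef_pos']-H
    f=st['wrist_force']; M=st['moment']
    tq=np.cross(d/1000,f)+M
    print('t %.2f ang %.3f s %.1f h %.1f x %.1f gap %.1f'%(st['clock'],a_,d@u,d@n,d@ex,st['finger_gap']),'F(u,n,x)',np.round([f@u,f@n,f@ex],2),'M',np.round([M@u,M@n,M@ex],3),'T_hinge(cam up+ = -x?)',np.round(tq@ex,3))
E
python3 -c "
from h import *
where(); rel(-105,50,-.35)"
```

```text
t 0.45 ang 0.000 s -71.1 h 5.4 x -41.9 gap 94.0 F(u,n,x) [ 0.02 -0.28 -0.45] M [ 0.037 -0.014 -0.009] T_hinge(cam up+ = -x?) 0.011
t 0.45 rotvec [-0.2593  0.348  -0.0458] shift old axes [-0.0055  0.052   0.0323] new axes [-0.0205  0.0419  0.0401]
```

Emit:
{"api": "apply_moves", "payload": {
  "plan": [0,0,0,-0.05,0,0,45,-0.0864,0.116,-0.0153,0,0,0,45,-0.0864,0.116,-0.0153,0,0,0,45,-0.0864,0.116,-0.0153,0,0,0,45,0,0,0,0,0.04,0.02,45]
}}

```text
clock: 1.08
eef_pos: [593.5, -8.9, 249.3]
eef_rot: [3.139, 1.219, 1.829]
wrist_force: [0.4, 0.0, 0.9]
finger_gap: 47.2
```

```bash
python3 -c "
from h import *
where(); rel(-105,50,-.35); grab('wrist','pics/w2.png')"
```

```text
t 1.07 ang -0.351 s -68.5 h 77.6 x -2.1 gap 47.2 F(u,n,x) [0.24 0.83 0.41] M [-0.009  0.038 -0.19 ] T_hinge(cam up+ = -x?) -0.265
t 1.07 rotvec [-0.0002 -0.0014 -0.0012] shift old axes [0.0275 0.0021 0.0365] new axes [0.0275 0.0021 0.0364]
```

View pics/w2.png

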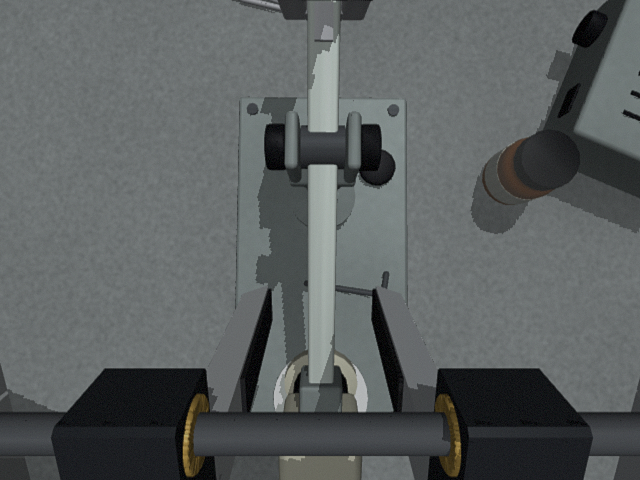

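Emit:
{"api": "apply_moves", "payload": {
  "plan": [0,0,0,0.02,0.001,0.0365,40,0,0,0,0.04,0,0,40,0,0,0,0.037,0,0,40,0,0,0,0,0,0,40]
}}

```text
clock: 1.62
eef_pos: [593.6, -7.8, 143.0]
eef_rot: [-3.13, 1.219, 1.845]
wrist_force: [-0.3, -0.5, -0.4]
finger_gap: 37.8
```

```bash
python3 -c "
from h import *
where(); rel(-105,-19,-.35); grab('wrist','pics/w3.png')"
```

```text
t 1.62 ang -0.352 s -104.1 h -22.5 x -1.8 gap 37.8 F(u,n,x) [-0.51 -0.22 -0.46] M [-0.005  0.023 -0.1  ] T_hinge(cam up+ = -x?) -0.088
t 1.62 rotvec [-0.0007 -0.002   0.0041] shift old axes [-0.0037  0.0018  0.001 ] new axes [-0.0037  0.0018  0.001 ]
```

View pics/w3.png

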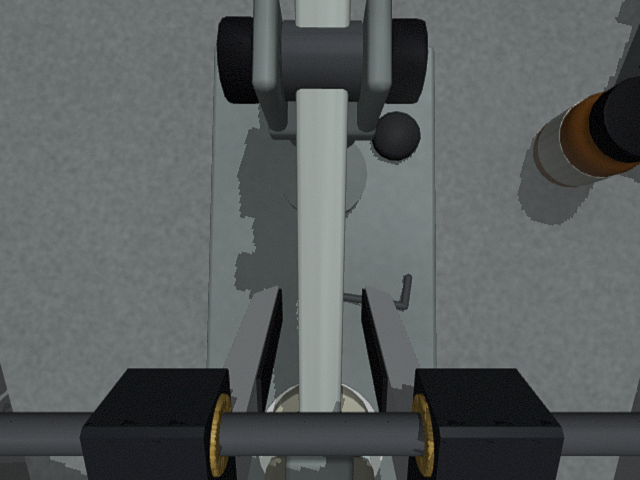

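Emit:
{"api": "apply_moves", "payload": {
  "plan": [0,0,0,-0.003,0,0,40,0,0,0,0,0,0,0,0,0,0,0,0,0,0,0,0,0,0,0,0,0],
  "force": 15
}}

```text
clock: 2.17
eef_pos: [593.7, -10.2, 148.4]
eef_rot: [-3.132, 1.221, 1.842]
wrist_force: [-12.7, -5.6, 8.9]
finger_gap: 18.2
```

```bash
python3 -c "
from h import *
where(); cams.camera('side'); where()
# arc increment: rotate tool about hinge by da, TCP path in tool frame
for da in (0.117,0.0875,.175,.05):
  p0=P(-105,-19,-.35);D=Rd(-.35);p1=P(-105,-19,-.35+da);D1=Rd(-.35+da)
  print(da,R.from_matrix(D.T@D1).as_rotvec().round(4),(D.T@(p1-p0)).round(2),(D1.T@(p1-p0)).round(2))
"
```

```text
t 2.17 ang -0.350 s -104.4 h -16.8 x -2.3 gap 18.2 F(u,n,x) [  1.07   9.05 -13.74] M [ 2.592 -0.106  0.194] T_hinge(cam up+ = -x?) -0.732
t 2.23 ang -0.350 s -104.3 h -16.8 x -2.3 gap 18.2 F(u,n,x) [  2.09   8.55 -15.25] M [ 2.738 -0.092  0.187] T_hinge(cam up+ = -x?) -0.669
0.117 [ 0.    -0.117 -0.   ] [-12.39  -0.     1.5 ] [-12.13  -0.     2.94]
0.0875 [ 0.     -0.0875  0.    ] [-9.25  0.    1.26] [-9.1   0.    2.06]
0.175 [ 0.    -0.175 -0.   ] [-18.57   0.     1.7 ] [-17.99   0.     4.91]
0.05 [ 0.   -0.05 -0.  ] [-5.27  0.    0.82] [-5.22  0.    1.08]
```

Emit:
{"api": "apply_moves", "payload": {
  "plan": [0,-0.05,0,-0.00525,-0.001,0.00095,0,0,-0.05,0,-0.00525,0,0.00095,0,0,-0.05,0,-0.00525,0,0.00095,0,0,-0.05,0,-0.00525,0,0.00095,0,0,-0.05,0,-0.00525,0,0.00095,0]
}}

```text
clock: 2.85
eef_pos: [596.2, -19.8, 171.0]
eef_rot: [-3.118, 1.47, 1.856]
wrist_force: [-1.5, 6.8, -8.3]
finger_gap: 17.9
```

```bash
python3 - <<'E'
s=open('h.py').read()
s=s.replace("tq=np.cross(d/1000,f)+M","n_=-Rc[:,0]; tq=np.cross((d+ROFF*n_)/1000,f)+M").replace("def where(","ROFF=204.\ndef where(")
open('h.py','w').write(s)
E
python3 -c "
from h import *
where(); cams.camera('side'); where()
"
```

```text
t 2.85 ang -0.100 s -104.6 h -18.6 x -2.4 gap 17.9 F(u,n,x) [ 6.09 -8.95  0.31] M [-0.111 -0.157  0.894] T_hinge(cam up+ = -x?) 0.701
t 2.90 ang -0.097 s -104.5 h -18.1 x -2.4 gap 18.2 F(u,n,x) [-1.04 -7.57 -2.63] M [ 0.557 -0.153 -0.306] T_hinge(cam up+ = -x?) 0.679
```

Emit:
{"api": "apply_moves", "payload": {
  "plan": [0,-0.03,0,-0.00315,-0.0002,0.00057,0,0,-0.03,0,-0.00315,0,0.00057,0,0,-0.03,0,-0.00315,0,0.00057,0]
}}

```text
clock: 3.28
eef_pos: [596.8, -21.9, 180.3]
eef_rot: [-2.99, 1.559, 1.984]
wrist_force: [-0.7, 6.5, -9.6]
finger_gap: 18.1
```

```bash
python3 -c "
from h import *
where()"
```

```text
t 3.27 ang -0.012 s -104.6 h -18.5 x -2.4 gap 18.1 F(u,n,x) [ 6.38 -9.7   1.02] M [-0.188 -0.172  1.334] T_hinge(cam up+ = -x?) 1.166
```

Emit:
{"api": "apply_moves", "payload": {
  "plan": [0,-0.03,0,-0.00315,0,0.00057,0,0,-0.03,0,-0.00315,0,0.00057,0]
}}

```text
clock: 3.52
eef_pos: [597.0, -22.9, 186.4]
eef_rot: [-0.04, 1.523, -1.349]
wrist_force: [-0.8, 7.5, -9.8]
finger_gap: 18.0
```

```bash
python3 -c "
from h import *
where()"
```

```text
t 3.52 ang 0.048 s -104.6 h -18.6 x -2.4 gap 18.0 F(u,n,x) [ 7.92 -9.47  1.16] M [-0.148 -0.161  1.578] T_hinge(cam up+ = -x?) 1.101
```

Emit:
{"api": "apply_moves", "payload": {
  "plan": [0,0.03,0,0.00315,0,-0.00057,0,0,0.03,0,0.00315,0,-0.00057,0,0,0.03,0,0.00315,0,-0.00057,0]
}}

```text
clock: 3.9
eef_pos: [596.6, -21.3, 177.3]
eef_rot: [-3.106, 1.527, 1.869]
wrist_force: [-2.8, 9.0, -5.9]
finger_gap: 17.6
```

```bash
python3 -c "
from h import *
where()"
```

```text
t 3.90 ang -0.044 s -104.7 h -18.1 x -2.4 gap 17.6 F(u,n,x) [ 9.18 -6.29 -0.34] M [ 0.218 -0.133  1.569] T_hinge(cam up+ = -x?) 0.52
```

Emit:
{"api": "apply_moves", "payload": {
  "plan": [0,0.03,0,0.00315,0,-0.00057,0,0,0.03,0,0.00315,0,-0.00057,0]
}}

```text
clock: 4.15
eef_pos: [596.2, -19.8, 171.2]
eef_rot: [-3.126, 1.467, 1.848]
wrist_force: [-3.8, 8.9, -5.5]
finger_gap: 17.8
```

```bash
python3 -c "
from h import *
where()"
```

```text
t 4.15 ang -0.104 s -104.6 h -18.0 x -2.4 gap 17.8 F(u,n,x) [ 9.   -6.5  -1.36] M [ 0.251 -0.14   1.665] T_hinge(cam up+ = -x?) 0.671
```

Emit:
{"api": "apply_moves", "payload": {
  "plan": [0,-0.02,0,-0.0021,0,-0.0002,0,0,-0.02,0,-0.0021,0,-0.0001,0,0,-0.02,0,-0.0021,0,0.0004,0,0,-0.02,0,-0.0021,0,0.0004,0,0,-0.02,0,-0.0021,0,0.0004,0]
}}

```text
clock: 4.78
eef_pos: [596.8, -22.2, 182.1]
eef_rot: [-1.292, 1.57, -2.6]
wrist_force: [-2.2, 5.6, -10.7]
finger_gap: 18.1
```

```bash
python3 -c "
from h import *
where()"
```

```text
t 4.78 ang 0.000 s -104.7 h -18.0 x -2.4 gap 18.1 F(u,n,x) [  6.04 -10.68  -0.69] M [0.222 0.017 0.938] T_hinge(cam up+ = -x?) 0.933
```

Emit:
{"api": "apply_moves", "payload": {
  "plan": [0,0.02,0,0.0021,0,-0.0004,0,0,0.02,0,0.0021,0,-0.0004,0,0,0.02,0,0.0021,0,-0.0004,0]
}}

```text
clock: 5.15
eef_pos: [596.5, -21.0, 176.2]
eef_rot: [-3.129, 1.51, 1.846]
wrist_force: [-4.4, 5.0, -6.7]
finger_gap: 17.9
```

```bash
python3 -c "
from h import *
where()"
```

```text
t 5.15 ang -0.061 s -104.7 h -17.5 x -2.3 gap 17.9 F(u,n,x) [ 5.53 -7.02 -2.95] M [ 0.555 -0.08   0.814] T_hinge(cam up+ = -x?) 0.518
```

Emit:
{"api": "apply_moves", "payload": {
  "plan": [0,-0.02,0,-0.0021,-0.0001,-0.0005,0,0,-0.02,0,-0.0021,-0.0001,0,0,0,-0.02,0,-0.0021,0,0.0004,0,0,-0.02,0,-0.0021,0,0.0004,0,0,0,0,0,0,0,0]
}}

```text
clock: 5.78
eef_pos: [597.0, -22.5, 185.2]
eef_rot: [0.018, 1.548, -1.291]
wrist_force: [-0.6, -5.5, -8.0]
finger_gap: 18.0
```

```bash
python3 -c "
from h import *
where()
for i in range(4): cams.camera('wrist'); where()"
```

```text
t 5.78 ang 0.023 s -104.6 h -17.3 x -2.3 gap 18.0 F(u,n,x) [-4.97 -8.07 -2.01] M [ 0.373 -0.083 -1.088] T_hinge(cam up+ = -x?) 0.685
t 5.83 ang 0.023 s -104.6 h -17.3 x -2.3 gap 17.7 F(u,n,x) [-5.28 -8.22 -1.78] M [ 0.377 -0.097 -1.021] T_hinge(cam up+ = -x?) 0.825
t 5.88 ang 0.023 s -104.6 h -17.3 x -2.3 gap 17.9 F(u,n,x) [-5.13 -8.09 -1.95] M [ 0.364 -0.079 -0.943] T_hinge(cam up+ = -x?) 0.861
t 5.92 ang 0.023 s -104.6 h -17.3 x -2.3 gap 18.1 F(u,n,x) [-4.75 -7.72 -1.69] M [ 0.361 -0.072 -0.999] T_hinge(cam up+ = -x?) 0.695
t 5.97 ang 0.023 s -104.6 h -17.3 x -2.3 gap 17.9 F(u,n,x) [-4.92 -7.52 -1.66] M [ 0.397 -0.091 -1.059] T_hinge(cam up+ = -x?) 0.646
```

Emit:
{"api": "apply_moves", "payload": {
  "plan": [0,0.02,0,0.0021,0,-0.0004,0,0,0.02,0,0.0021,0,-0.0004,0,0,0.02,0,0.0021,0,-0.0004,0,0,0,0,0,0,0,0]
}}

```text
clock: 6.48
eef_pos: [596.6, -21.4, 178.4]
eef_rot: [3.137, 1.533, 1.828]
wrist_force: [1.0, -6.0, -9.5]
finger_gap: 17.6
```

```bash
python3 -c "
from h import *
where()
for i in range(4): cams.camera('wrist'); where()"
```

```text
t 6.47 ang -0.038 s -104.6 h -17.6 x -2.3 gap 17.6 F(u,n,x) [-6.45 -9.3  -0.61] M [ 0.188 -0.12  -1.34 ] T_hinge(cam up+ = -x?) 0.834
t 6.53 ang -0.038 s -104.6 h -17.7 x -2.3 gap 18.2 F(u,n,x) [ -7.87 -10.02  -0.62] M [ 0.121 -0.062 -1.365] T_hinge(cam up+ = -x?) 1.15
t 6.58 ang -0.038 s -104.6 h -17.7 x -2.3 gap 17.7 F(u,n,x) [-8.35 -9.68 -1.71] M [ 0.188 -0.123 -1.408] T_hinge(cam up+ = -x?) 1.159
t 6.62 ang -0.037 s -104.6 h -17.7 x -2.3 gap 18.2 F(u,n,x) [-8.21 -9.21 -1.65] M [ 0.14  -0.045 -1.443] T_hinge(cam up+ = -x?) 1.051
t 6.67 ang -0.037 s -104.6 h -17.7 x -2.3 gap 17.8 F(u,n,x) [-7.19 -9.26 -2.29] M [ 0.247 -0.089 -1.391] T_hinge(cam up+ = -x?) 0.918
```

Emit:
{"api": "apply_moves", "payload": {
  "plan": [0,0.062,0,0.0065,0,-0.0008,0,0,0.062,0,0.0065,0,-0.0012,0,0,0.062,0,0.0065,0,-0.0012,0,0,0.062,0,0.0065,0,-0.0012,0,0,0.062,0,0.006,0,-0.0012,0]
}}

```text
clock: 7.3
eef_pos: [593.8, -10.3, 148.3]
eef_rot: [3.141, 1.221, 1.833]
wrist_force: [-5.8, -7.6, 18.4]
finger_gap: 18.1
```

```bash
python3 -c "
from h import *
where()"
```

```text
t 7.30 ang -0.350 s -104.5 h -16.9 x -2.2 gap 18.1 F(u,n,x) [ 0.79 19.31 -7.55] M [ 1.348 -0.118 -0.137] T_hinge(cam up+ = -x?) -2.301
```

Emit:
{"api": "apply_moves", "payload": {
  "plan": [0,0,0,0,0,0,40,0,0,0,-0.03,0,0,40,0,0,0,-0.06,0,0,40,0,0,0,-0.05,0,-0.05,40,0,0,0,0,0,-0.04,40]
}}

```text
clock: 7.92
eef_pos: [586.0, 22.0, 307.8]
eef_rot: [3.119, 1.226, 1.81]
wrist_force: [0.3, 0.2, -0.6]
finger_gap: 37.8
```

```bash
python3 -c "
from h import *
where();grab('wrist','pics/w4.png');where()"
```

```text
t 7.92 ang -0.345 s -19.3 h 121.5 x -1.4 gap 37.8 F(u,n,x) [-0.12 -0.64  0.36] M [-0.042  0.039 -0.188] T_hinge(cam up+ = -x?) -0.135
t 7.97 ang -0.346 s -14.9 h 120.6 x -1.3 gap 37.5 F(u,n,x) [ 2.86 -0.17 -0.81] M [-0.028  0.032 -0.122] T_hinge(cam up+ = -x?) -1.048
```

View pics/w4.png

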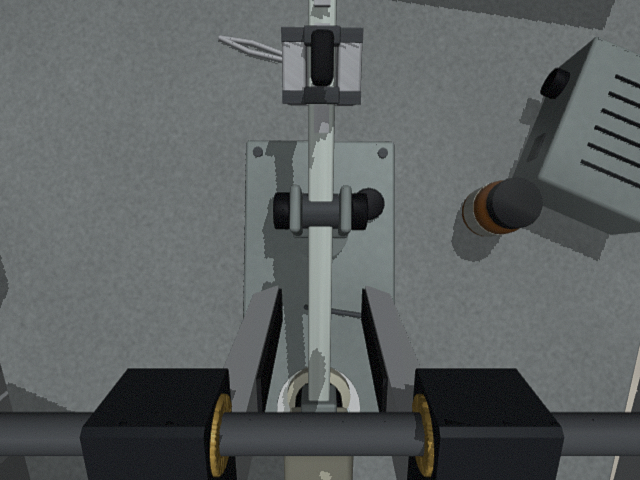

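Emit:
{"api": "apply_moves", "payload": {
  "plan": [0,0.004,0,0,-0.0005,-0.04,40,0,0,0,0,0,-0.035,40,0,0,0,0,0,0,40]
}}

```text
clock: 8.35
eef_pos: [566.2, 91.4, 330.8]
eef_rot: [3.129, 1.219, 1.824]
wrist_force: [-0.3, -0.2, -0.8]
finger_gap: 37.7
```

```bash
python3 -c "
from h import *
where();c=grab('wrist','pics/w5.png');where()
crop(c,240,60,400,300,2.5,'pics/w5c.png')
np.save('w5.npy',dict(T=c['T'],f=c['f'],cx=c['cx'],cy=c['cy']),allow_pickle=True)"
```

```text
t 8.35 ang -0.351 s 57.2 h 118.3 x -2.5 gap 37.7 F(u,n,x) [-0.43 -0.72 -0.38] M [ 0.009  0.014 -0.186] T_hinge(cam up+ = -x?) -0.09
t 8.40 ang -0.352 s 55.8 h 117.7 x -2.6 gap 37.8 F(u,n,x) [ 0.32 -0.71  0.84] M [-0.047  0.009 -0.151] T_hinge(cam up+ = -x?) -0.294
```

View pics/w5.png

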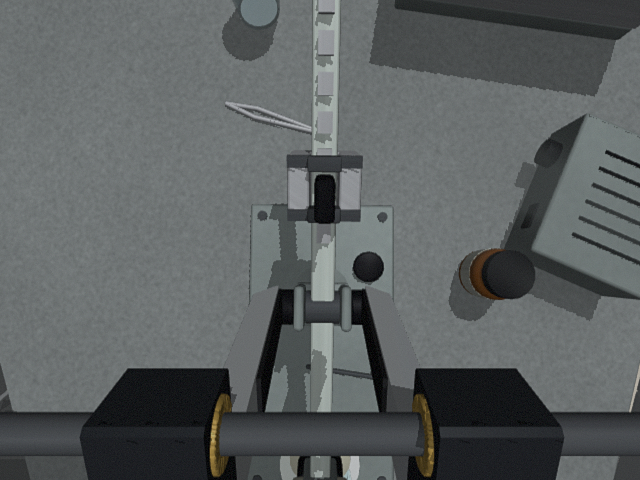

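View pics/w5c.png

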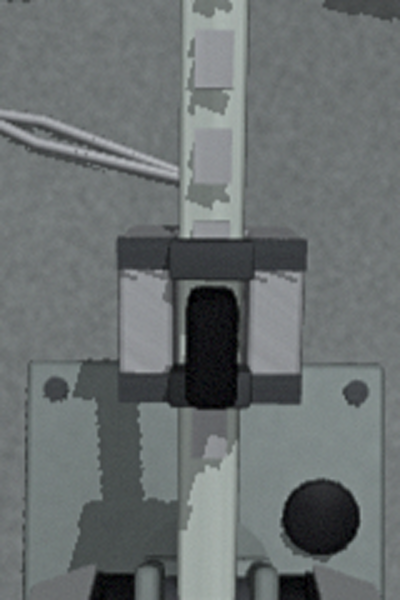

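```bash
cat >> h.py <<'E'
def onbar(c,uv,h,a=-.35):
    u,n=un(a); o,d=ray(c,uv); p=o+d*((h-(o-H)@n)/(d@n)); return (p-H)@u,(p-H)@ex
E
python3 - <<'E'
from h import *
c=np.load('w5.npy',allow_pickle=True).item()
q=lambda x,y:(240+x/2.5,60+y/2.5)
for nm,x,y,hs in [('tab far top',212,288,(63,69)),('tab near',212,408,(37,43,63,69)),('blk far top',212,238,(25,)),('blk near top',150,375,(25,)),('land0 far',214,30,(9,13,15)),('land0 near',214,88,(9,13,15)),('land1 far',214,128,(9,13,15)),('land1 near',214,185,(9,13,15)),('land2 far',214,222,(9,13,15)),('bar knob',205,570,(0,9))]:
  for h in hs: print(nm,h,np.round(onbar(c,q(x,y),h),1))
for y in (18,): pass
for y in (2,10,32,54): print(y,np.round(onbar(c,(326,y),13),1))
E
```

```text
tab far top 63 [111.   -1.3]
tab far top 69 [111.8  -1.3]
tab near 37 [76.4 -0.8]
tab near 43 [77.9 -0.9]
tab near 63 [82.9 -1.1]
tab near 69 [84.4 -1.2]
blk far top 25 [119.   -0.9]
blk near top 25 [ 82.6 -17.5]
land0 far 9 [171.   -0.6]
land0 far 13 [170.5  -0.6]
land0 far 15 [170.3  -0.7]
land0 near 9 [156.7  -0.5]
land0 near 13 [156.5  -0.5]
land0 near 15 [156.4  -0.6]
land1 far 9 [146.6  -0.4]
land1 far 13 [146.5  -0.5]
land1 far 15 [146.5  -0.5]
land1 near 9 [131.8  -0.3]
land1 near 13 [132.   -0.4]
land1 near 15 [132.   -0.4]
land2 far 9 [122.   -0.2]
land2 far 13 [122.3  -0.3]
land2 far 15 [122.4  -0.3]
bar knob 0 [15.1 -2.2]
bar knob 9 [18.9 -2.3]
2 [210.5  -0.7]
10 [206.1  -0.6]
32 [193.8  -0.5]
54 [181.2  -0.5]
```

Emit:
{"api": "apply_moves", "payload": {
  "plan": [0,-0.001,0,0,0.001,-0.041,40,0,0,0,0.02,0,0,40,0,0,0,0.02,0,0,40,0,0,0,0,0,0,40]
}}

```text
clock: 8.9
eef_pos: [553.8, 139.8, 304.0]
eef_rot: [-3.135, 1.218, 1.838]
wrist_force: [0.1, 0.1, 0.7]
finger_gap: 37.5
```

```bash
python3 -c "
from h import *
where();c=grab('wrist','pics/w6.png');where()
"
```

```text
t 8.90 ang -0.353 s 95.0 h 75.8 x -2.0 gap 37.5 F(u,n,x) [0.29 0.61 0.09] M [-0.002 -0.007 -0.136] T_hinge(cam up+ = -x?) -0.161
t 8.95 ang -0.353 s 95.1 h 77.0 x -1.7 gap 37.7 F(u,n,x) [-0.9   0.07 -0.2 ] M [-0.011 -0.037 -0.147] T_hinge(cam up+ = -x?) 0.112
```

View pics/w6.png

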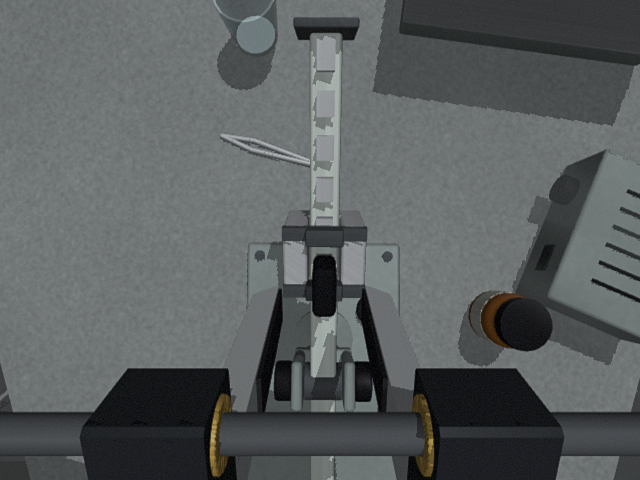

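Emit:
{"api": "apply_moves", "payload": {
  "plan": [0,0.001,0,0.018,0.0006,-0.001,40,0,0,0,0.018,0,0,40,0,0,0,0,0,0,40]
}}

```text
clock: 9.32
eef_pos: [551.1, 152.9, 271.6]
eef_rot: [-3.139, 1.217, 1.835]
wrist_force: [-0.2, -1.1, 0.5]
finger_gap: 37.5
```

```bash
python3 -c "
from h import *
where();c=grab('wrist','pics/w7.png');where();s=grab('scene');crop(s,300,180,460,300,5,'pics/s7.png')
"
```

```text
t 9.32 ang -0.354 s 96.4 h 40.8 x -1.2 gap 37.5 F(u,n,x) [-0.76  0.76 -0.43] M [-0.012  0.056 -0.118] T_hinge(cam up+ = -x?) 0.141
t 9.38 ang -0.354 s 96.6 h 41.6 x -0.9 gap 37.7 F(u,n,x) [-0.88 -0.15 -0.43] M [ 0.043  0.012 -0.149] T_hinge(cam up+ = -x?) 0.052
```

View pics/w7.png

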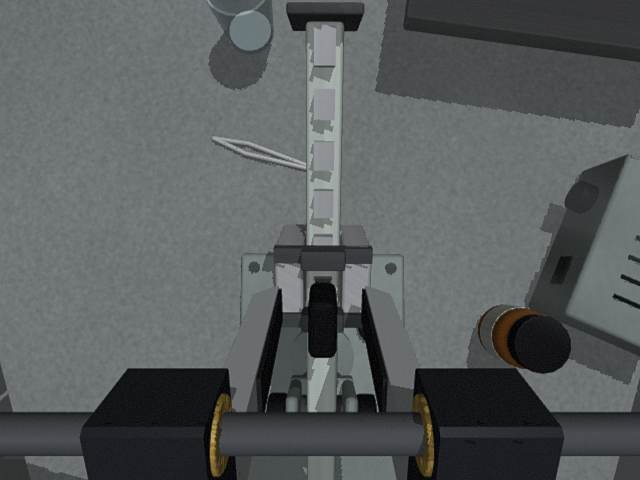

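View pics/s7.png

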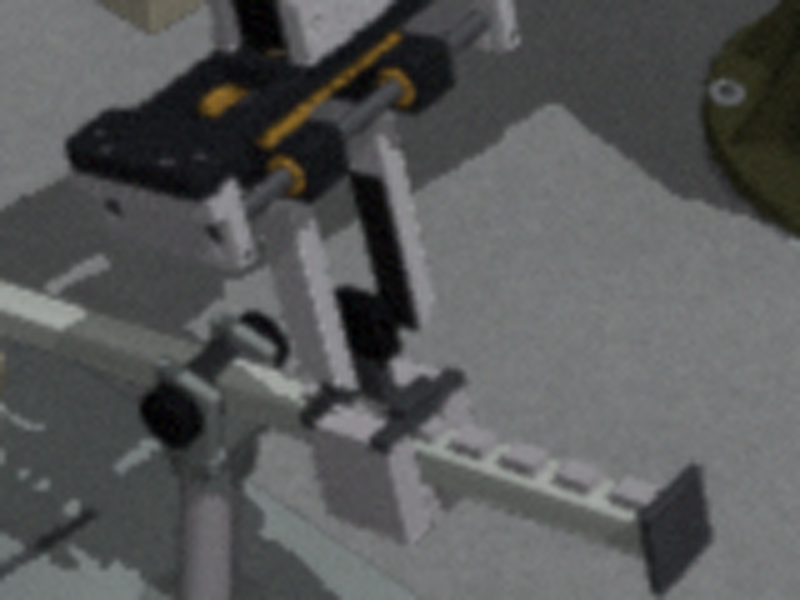

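Emit:
{"api": "apply_moves", "payload": {
  "plan": [0,0,0,0,0,0,0,0,0,0,0,0,0,0,0,0,0,0,0,0,0],
  "force": 20
}}

```text
clock: 9.8
eef_pos: [551.2, 153.3, 272.0]
eef_rot: [3.14, 1.217, 1.831]
wrist_force: [6.0, 1.6, 0.0]
finger_gap: 12.0
```

```bash
python3 -c "
from h import *
where();c=grab('wrist');where();crop(c,220,160,420,400,2.5,'pics/w8.png')
"
```

```text
t 9.80 ang -0.354 s 96.9 h 40.9 x -1.0 gap 12.0 F(u,n,x) [-0.    0.01  6.21] M [-1.38  -0.078 -0.16 ] T_hinge(cam up+ = -x?) -0.157
t 9.85 ang -0.354 s 96.8 h 40.9 x -0.8 gap 12.0 F(u,n,x) [-0.48  1.33  1.76] M [-0.374 -0.096 -0.218] T_hinge(cam up+ = -x?) 0.027
```

View pics/w8.png

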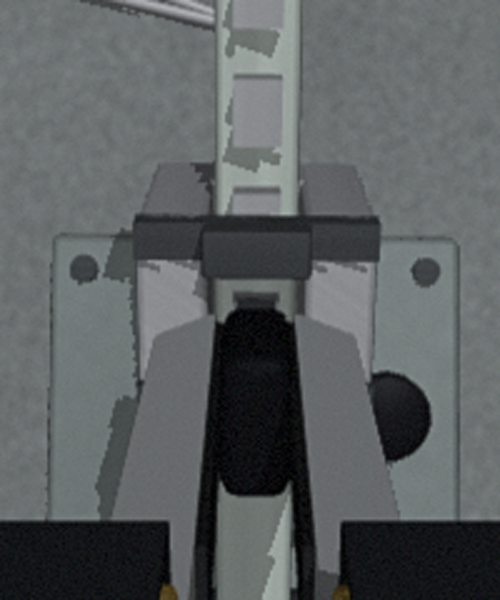

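Emit:
{"api": "apply_moves", "payload": {
  "plan": [0,0,0,-0.0025,0,0,0,0,0,0,-0.002,0,0,0,0,0,0,0,0,0,0]
}}

```text
clock: 10.22
eef_pos: [551.6, 151.9, 275.9]
eef_rot: [3.141, 1.217, 1.832]
wrist_force: [5.2, 2.7, -4.9]
finger_gap: 11.6
```

```bash
python3 -c "
from h import *
where()
"
```

```text
t 10.22 ang -0.354 s 96.9 h 45.1 x -1.0 gap 11.6 F(u,n,x) [-0.53 -5.03  5.7 ] M [-1.2   -0.09  -0.039] T_hinge(cam up+ = -x?) -0.394
```

Emit:
{"api": "apply_moves", "payload": {
  "plan": [0,0,0,0.0001,0.0003,-0.02,0,0,0,0,0.0001,0,-0.025,0,0,0,0,0.0001,0,-0.025,0,0,0,0,0.0001,0,-0.02,0,0,0,0,0,0,0,0]
}}

```text
clock: 10.85
eef_pos: [530.0, 234.6, 307.2]
eef_rot: [3.136, 1.217, 1.828]
wrist_force: [7.5, 4.6, -4.4]
finger_gap: 12.1
```

```bash
python3 -c "
from h import *
where();c=grab('wrist');where();crop(c,220,100,420,340,2.5,'pics/w9.png');s=grab('scene');crop(s,300,180,460,300,5,'pics/s9.png')
"
```

```text
t 10.85 ang -0.354 s 187.9 h 44.8 x -0.4 gap 12.1 F(u,n,x) [ 0.87 -4.98  8.46] M [-1.757 -0.1    0.019] T_hinge(cam up+ = -x?) -1.133
t 10.90 ang -0.354 s 187.5 h 44.7 x -0.4 gap 11.9 F(u,n,x) [-0.36 -5.09  7.52] M [-1.731 -0.075  0.068] T_hinge(cam up+ = -x?) -0.797
```

View pics/w9.png

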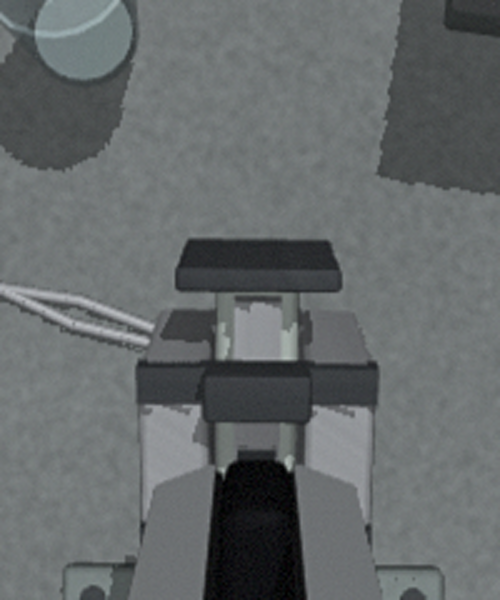

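View pics/s9.png

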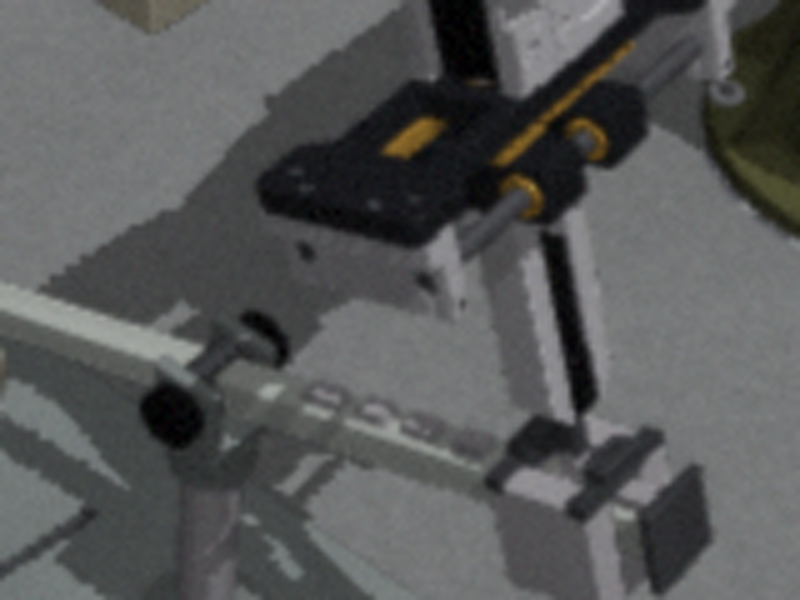

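```bash
python3 - <<'E'
from h import *
c=grab('wrist')
where()
for r in (100+303/2.5,): print([np.round(onbar(c,(323,r),h),1) for h in (9,13,15)])
# collar rear/tab in tool frame
for r,h in ((100+362/2.5,35),(100+462/2.5,43+4),(100+462/2.5,73)): print(r,h,np.round(onbar(c,(323,r),h),1))
for h in (9,13): print([round(onbar(c,(323,r),h)[0]-90.7,1) for r in (235.2,219.2,190)])
E
```

```text
t 11.00 ang -0.354 s 187.0 h 44.6 x -0.4 gap 11.8 F(u,n,x) [ 0.91 -4.43  8.92] M [-1.702 -0.088  0.09 ] T_hinge(cam up+ = -x?) -0.965
[array([ 2.188e+02, -1.000e-01]), array([ 2.198e+02, -2.000e-01]), array([ 2.202e+02, -2.000e-01])]
244.8 35 [ 2.133e+02 -2.000e-01]
284.8 47 [197.5  -0.3]
284.8 73 [208.2  -0.4]
[np.float64(120.2), np.float64(129.2), np.float64(145.0)]
[np.float64(121.4), np.float64(130.1), np.float64(145.7)]
```

Emit:
{"api": "apply_moves", "payload": {
  "plan": [0,0,0,0,0.0004,-0.0065,0,0,0,0,0,0,-0.0065,0,0,0,0,0,0,0,0]
}}

```text
clock: 11.38
eef_pos: [527.4, 245.3, 310.9]
eef_rot: [3.141, 1.218, 1.832]
wrist_force: [6.0, 2.1, -5.0]
finger_gap: 11.8
```

```bash
python3 -c "
from h import *
where();c=grab('wrist');where()
"
```

```text
t 11.38 ang -0.353 s 199.5 h 44.7 x -0.2 gap 11.8 F(u,n,x) [-1.34 -4.88  6.31] M [-1.314 -0.105 -0.427] T_hinge(cam up+ = -x?) -1.067
t 11.43 ang -0.353 s 199.4 h 44.6 x -0.2 gap 12.1 F(u,n,x) [-1.8  -4.3   5.55] M [-1.287 -0.137 -0.337] T_hinge(cam up+ = -x?) -0.747
```

Lower the tab by 6 mm and feel whether the rack stops it.

Emit:
{"api": "apply_moves", "payload": {
  "plan": [0,0,0,0.002,0,0,0,0,0,0,0.002,0,0,0,0,0,0,0.002,0,0,0,0,0,0,0,0,0,0]
}}

```text
clock: 11.92
eef_pos: [526.8, 247.3, 305.2]
eef_rot: [3.142, 1.217, 1.832]
wrist_force: [4.9, 1.4, -4.2]
finger_gap: 11.8
```

```bash
python3 -c "
from h import *
where();c=grab('wrist');where()
"
```

```text
t 11.93 ang -0.354 s 199.4 h 38.5 x -0.2 gap 11.8 F(u,n,x) [-1.36 -3.96  5.11] M [-1.297 -0.129 -0.445] T_hinge(cam up+ = -x?) -0.904
t 11.97 ang -0.353 s 199.4 h 38.6 x -0.2 gap 11.6 F(u,n,x) [-1.11 -3.39  6.33] M [-1.26  -0.092 -0.405] T_hinge(cam up+ = -x?) -0.812
```

Emit:
{"api": "apply_moves", "payload": {
  "plan": [0,0,0,0.002,0,0,0,0,0,0,0.001,0,0,0,0,0,0,0,0,0,0]
}}

```text
clock: 12.35
eef_pos: [526.6, 248.3, 302.5]
eef_rot: [3.141, 1.217, 1.832]
wrist_force: [6.6, 1.3, -5.2]
finger_gap: 12.0
```

```bash
python3 -c "
from h import *
where();c=grab('wrist');where()
"
```

```text
t 12.35 ang -0.353 s 199.4 h 35.7 x -0.1 gap 12.0 F(u,n,x) [-2.19 -4.72  6.67] M [-1.288 -0.087 -0.376] T_hinge(cam up+ = -x?) -0.794
t 12.40 ang -0.353 s 199.4 h 35.7 x -0.2 gap 11.8 F(u,n,x) [-2.96 -3.99  6.01] M [-1.253 -0.105 -0.397] T_hinge(cam up+ = -x?) -0.484
```

Emit:
{"api": "apply_moves", "payload": {
  "plan": [0,0,0,0,0,0,40,0,0,0,0,0,0,40,0,0,0,-0.03,0,0,40,0,0,0,-0.05,0,0,40]
}}

```text
clock: 12.9
eef_pos: [532.9, 221.6, 377.9]
eef_rot: [-3.133, 1.217, 1.842]
wrist_force: [0.8, -1.0, 1.9]
finger_gap: 37.3
```

```bash
python3 -c "
from h import *
where();c=grab('wrist','pics/w10.png');s=grab('scene');crop(s,260,180,460,330,4,'pics/s10.png')
"
```

```text
t 12.90 ang -0.354 s 199.9 h 115.7 x -1.0 gap 37.3 F(u,n,x) [-0.43  2.18  0.49] M [-0.042  0.059 -0.144] T_hinge(cam up+ = -x?) 0.429
```

View pics/s10.png

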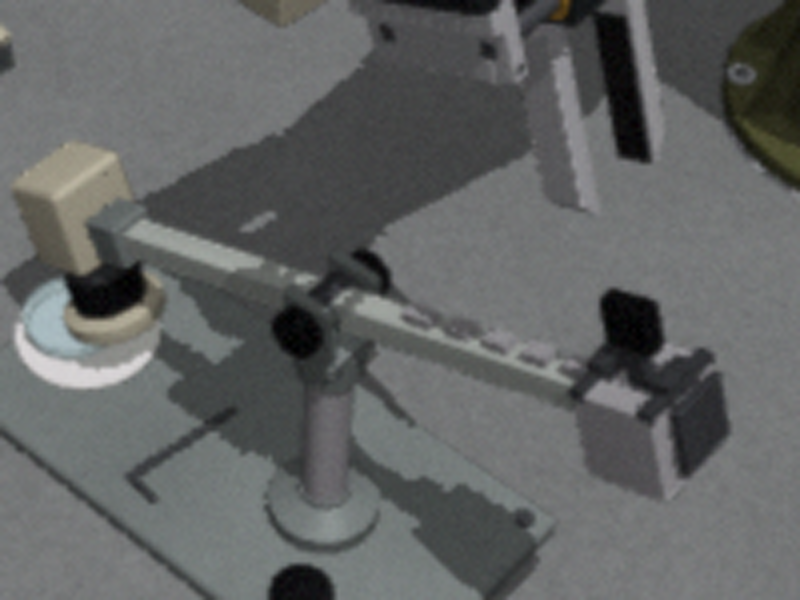

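View pics/w10.png

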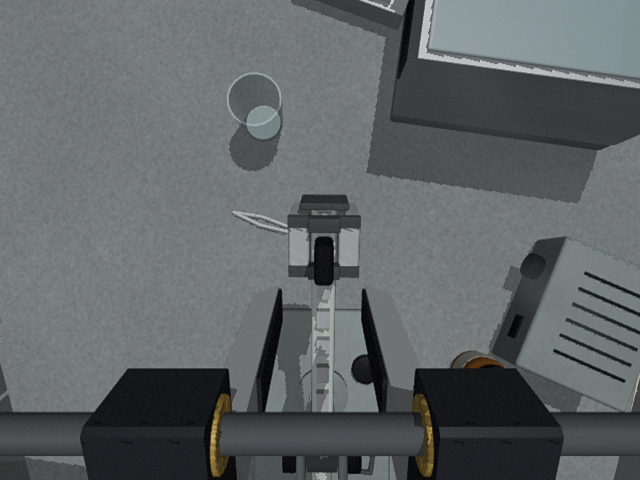

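Emit:
{"api": "apply_moves", "payload": {
  "plan": [0,0.002,0,0,0,0.06,40,0,0,0,0,0,0.062,40,0,0,0,0,0,0.062,40,0,0,0,0,0,0.062,40,0,0,0,0.02,0,0.058,40]
}}

```text
clock: 13.62
eef_pos: [605.8, -48.9, 252.9]
eef_rot: [3.138, 1.216, 1.829]
wrist_force: [1.2, -0.4, -0.5]
finger_gap: 37.7
```

```bash
python3 -c "
from h import *
where();c=grab('wrist');where();rel(-105,-18,-.35,-2.3)
"
```

```text
t 13.62 ang -0.355 s -106.1 h 95.7 x -0.6 gap 37.7 F(u,n,x) [-0.83 -0.25  1.03] M [-0.029  0.016 -0.115] T_hinge(cam up+ = -x?) 0.16
t 13.68 ang -0.358 s -111.9 h 90.8 x -2.5 gap 37.6 F(u,n,x) [-5.37 -3.5  -0.21] M [-0.028 -0.005 -0.306] T_hinge(cam up+ = -x?) 1.667
t 13.68 rotvec [-0.006  -0.0084  0.005 ] shift old axes [ 0.108   0.0007 -0.0068] new axes [ 0.1079  0.0002 -0.0077]
```

Emit:
{"api": "apply_moves", "payload": {
  "plan": [0,0,0,0,0,0,40,0,0,0,0,0,0,40]
}}

```text
clock: 13.92
eef_pos: [605.5, -45.8, 254.3]
eef_rot: [3.138, 1.215, 1.83]
wrist_force: [-0.9, 0.2, 0.3]
finger_gap: 37.4
```

```bash
python3 -c "
from h import *
where();rel(-105,-18,-.35,-2.3)
"
```

```text
t 13.93 ang -0.355 s -102.6 h 96.0 x -0.1 gap 37.4 F(u,n,x) [ 0.45  0.1  -0.78] M [-0.046  0.042 -0.161] T_hinge(cam up+ = -x?) -0.307
t 13.93 rotvec [ 0.0014 -0.0055 -0.0008] shift old axes [ 0.1135 -0.0023  0.0025] new axes [ 0.1135 -0.0022  0.0018]
```

Emit:
{"api": "apply_moves", "payload": {
  "plan": [0,-0.0055,0,0.04,-0.0015,0.001,40,0,0,0,0.04,0,0.0005,40,0,0,0,0.0335,0,0,40,0,0,0,0,0,0,40,0,0,0,0,0,0,0],
  "force": 12
}}

```text
clock: 14.55
eef_pos: [595.0, -10.5, 148.5]
eef_rot: [3.134, 1.222, 1.826]
wrist_force: [-0.0, 0.0, 0.2]
finger_gap: 30.7
```

```bash
python3 -c "
from h import *
where()
"
```

```text
t 14.55 ang -0.349 s -104.9 h -16.6 x -1.1 gap 30.7 F(u,n,x) [ 0.07  0.15 -0.02] M [-0.032 -0.042 -0.131] T_hinge(cam up+ = -x?) -0.16
```

Emit:
{"api": "apply_moves", "payload": {
  "plan": [0,0,0,0,0,0,0,0,0,0,0,0,0,0]
}}

```text
clock: 14.8
eef_pos: [594.0, -11.2, 147.8]
eef_rot: [3.142, 1.221, 1.833]
wrist_force: [-6.8, -1.4, 9.0]
finger_gap: 18.0
```

```bash
python3 -c "
from h import *
where()
"
```

```text
t 14.80 ang -0.350 s -105.6 h -17.0 x -2.3 gap 18.0 F(u,n,x) [ 3.47  8.36 -6.96] M [ 1.354 -0.089  0.328] T_hinge(cam up+ = -x?) -1.204
```

Emit:
{"api": "apply_moves", "payload": {
  "plan": [0,-0.05,0,-0.0053,-0.0004,0.0004,0,0,-0.05,0,-0.0053,0,0.00095,0,0,-0.05,0,-0.0053,0,0.00095,0,0,-0.05,0,-0.0053,0,0.00095,0,0,-0.05,0,-0.0053,0,0.00095,0]
}}

```text
clock: 15.42
eef_pos: [596.5, -21.0, 171.5]
eef_rot: [3.139, 1.471, 1.83]
wrist_force: [-1.7, 3.6, -2.3]
finger_gap: 18.0
```

```bash
python3 -c "
from h import *
where()
"
```

```text
t 15.43 ang -0.099 s -105.8 h -18.1 x -2.3 gap 18.0 F(u,n,x) [ 3.65 -2.65 -0.76] M [ 0.182 -0.146  0.647] T_hinge(cam up+ = -x?) 0.249
```

Emit:
{"api": "apply_moves", "payload": {
  "plan": [0,-0.03,0,-0.00315,0,0.00057,0,0,-0.03,0,-0.00315,0,0.00057,0,0,-0.03,0,-0.00315,0,0.00057,0]
}}

```text
clock: 15.8
eef_pos: [597.1, -23.1, 180.3]
eef_rot: [-3.121, 1.561, 1.853]
wrist_force: [-1.9, 4.6, -1.7]
finger_gap: 18.1
```

```bash
python3 -c "
from h import *
where()
"
```

```text
t 15.80 ang -0.010 s -105.8 h -18.7 x -2.4 gap 18.1 F(u,n,x) [ 4.88 -1.71 -0.65] M [ 0.148 -0.15   1.111] T_hinge(cam up+ = -x?) 0.388
```

Emit:
{"api": "apply_moves", "payload": {
  "plan": [0,-0.03,0,-0.00315,0,0.0006,0,0,-0.03,0,-0.00315,0,0.0006,0,0,-0.03,0,-0.00315,0,0.0006,0,0,0,0,0,0,0,0]
}}

```text
clock: 16.3
eef_pos: [597.4, -24.4, 190.1]
eef_rot: [-0.0, 1.491, -1.309]
wrist_force: [-2.7, 5.3, 1.7]
finger_gap: 17.5
```

```bash
python3 -c "
from h import *
where()
for i in range(4): cams.camera('wrist'); where()
"
```

```text
t 16.30 ang 0.080 s -105.8 h -18.4 x -2.3 gap 17.5 F(u,n,x) [ 5.7   2.13 -1.18] M [ 0.426 -0.108  1.134] T_hinge(cam up+ = -x?) -0.148
t 16.35 ang 0.079 s -105.8 h -18.5 x -2.3 gap 18.0 F(u,n,x) [ 6.75  1.92 -2.25] M [ 0.418 -0.135  1.201] T_hinge(cam up+ = -x?) -0.254
t 16.40 ang 0.079 s -105.8 h -18.5 x -2.4 gap 18.2 F(u,n,x) [ 7.1   1.61 -1.42] M [ 0.422 -0.133  1.279] T_hinge(cam up+ = -x?) -0.208
t 16.45 ang 0.079 s -105.8 h -18.5 x -2.3 gap 18.0 F(u,n,x) [ 6.56  1.47 -2.83] M [ 0.347 -0.088  1.348] T_hinge(cam up+ = -x?) -0.025
t 16.50 ang 0.079 s -105.8 h -18.5 x -2.3 gap 18.1 F(u,n,x) [ 7.51  0.82 -2.14] M [ 0.388 -0.095  1.355] T_hinge(cam up+ = -x?) -0.126
```

Emit:
{"api": "apply_moves", "payload": {
  "plan": [0,-0.032,0,-0.0033,0,0,0,0,-0.032,0,-0.0033,0,0.0003,0,0,-0.032,0,-0.0033,0,0.0006,0,0,0,0,0,0,0,0]
}}

```text
clock: 17.0
eef_pos: [597.6, -24.9, 200.3]
eef_rot: [0.002, 1.394, -1.306]
wrist_force: [-0.8, -1.7, 2.0]
finger_gap: 18.0
```

```bash
python3 -c "
from h import *
where();grab('wrist');where()
"
```

```text
t 17.00 ang 0.177 s -105.8 h -18.6 x -2.3 gap 18.0 F(u,n,x) [-1.79  1.7  -1.18] M [ 0.541 -0.063 -0.156] T_hinge(cam up+ = -x?) -0.005
t 17.05 ang 0.176 s -105.8 h -18.7 x -2.3 gap 18.4 F(u,n,x) [-0.95  1.43 -2.11] M [ 0.418 -0.091 -0.082] T_hinge(cam up+ = -x?) -0.058
```

Emit:
{"api": "apply_moves", "payload": {
  "plan": [0,0,0,0,0,0,45,0,0,0,0,0,0,45,0,0,0,0,0,0,45]
}}

```text
clock: 17.42
eef_pos: [597.6, -24.8, 199.5]
eef_rot: [-0.0, 1.395, -1.309]
wrist_force: [0.3, 0.4, -0.6]
finger_gap: 41.7
```

```bash
python3 -c "
from h import *
where();c=grab('wrist','pics/w11.png');s=grab('scene');crop(s,230,170,460,340,3.4,'pics/s11.png');np.save('s11.npy',s['image'])
"
```

```text
t 17.43 ang 0.175 s -105.6 h -19.2 x -2.3 gap 41.7 F(u,n,x) [ 0.41 -0.5   0.39] M [-0.038  0.04   0.102] T_hinge(cam up+ = -x?) 0.079
```

View pics/s11.png

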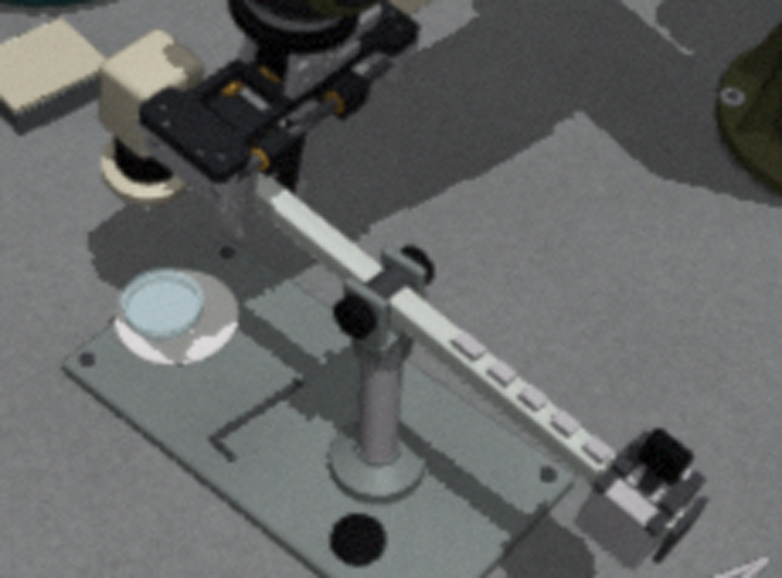

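View pics/w11.png

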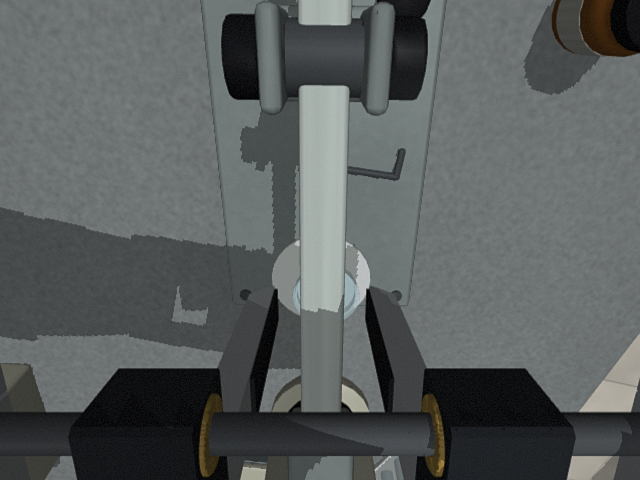

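Emit:
{"api": "apply_moves", "payload": {
  "plan": [0,0,0,0,0,0,45,0,0,0,0,0,0,45,0,0,0,0,0,0,45,0,0,0,0,0,0,45]
}}

```text
clock: 18.02
eef_pos: [597.5, -24.7, 199.6]
eef_rot: [-0.0, 1.395, -1.309]
wrist_force: [-0.1, 0.3, 0.6]
finger_gap: 42.4
```

Emit:
{"api": "apply_moves", "payload": {
  "plan": [0,0,0,0,0,0,45,0,0,0,0,0,0,45,0,0,0,0,0,0,45,0,0,0,0,0,0,45,0,0,0,0,0,0,45]
}}

```text
clock: 18.65
eef_pos: [597.5, -24.7, 199.6]
eef_rot: [-0.001, 1.395, -1.309]
wrist_force: [-0.2, 0.3, -0.1]
finger_gap: 42.2
```

```bash
python3 -c "
from h import *
where();c=grab('wrist','pics/w12.png');s=grab('scene');crop(s,230,170,460,340,3.4,'pics/s12.png')
a=np.load('s11.npy').astype(int);d=abs(a-s['image']).max(2);ys,xs=np.where(d>60);print(len(xs), xs.min() if len(xs) else 0,xs.max() if len(xs) else 0)
print(where())
"
```

```text
t 18.65 ang 0.175 s -105.6 h -19.2 x -2.4 gap 42.2 F(u,n,x) [ 0.39 -0.08 -0.13] M [-0.047  0.054  0.094] T_hinge(cam up+ = -x?) 0.031
0 0 0
t 18.75 ang 0.175 s -105.6 h -19.1 x -2.4 gap 42.0 F(u,n,x) [ 0.41 -0.57 -0.  ] M [-0.008  0.002  0.079] T_hinge(cam up+ = -x?) 0.065
None
```

View pics/s12.png

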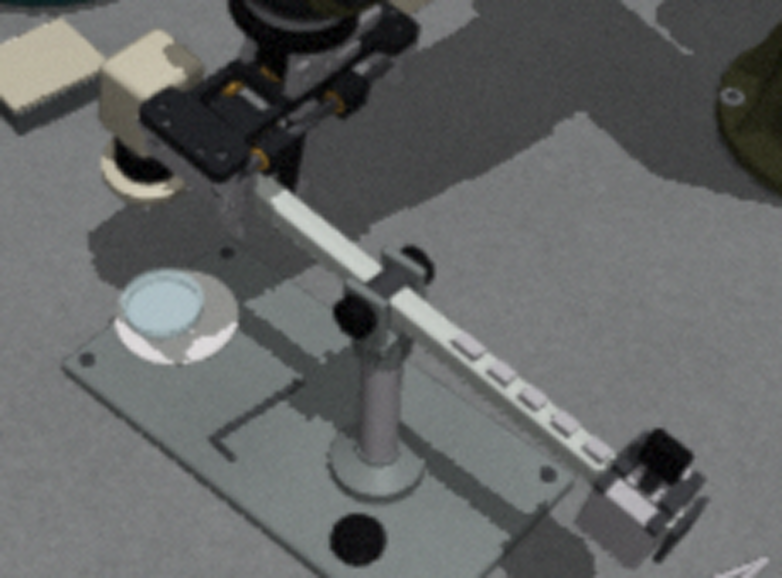

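Emit:
{"api": "apply_moves", "payload": {
  "plan": [0,0,0,0,0,0,0,0,0,0,0,0,0,0,0,0,0,0,0,0,0],
  "force": 12
}}

```text
clock: 19.12
eef_pos: [597.5, -24.7, 199.6]
eef_rot: [-0.0, 1.395, -1.309]
wrist_force: [0.1, -0.0, -0.1]
finger_gap: 17.9
```

Emit:
{"api": "apply_moves", "payload": {
  "plan": [0,0.05,0,0.00525,0,-0.00095,0,0,0.05,0,0.00525,0,-0.00095,0,0,0.05,0,0.00525,0,-0.00095,0,0,0.05,0,0.00525,0,-0.00095,0]
}}

```text
clock: 19.62
eef_pos: [597.0, -22.5, 178.4]
eef_rot: [3.139, 1.544, 1.83]
wrist_force: [-3.6, 4.9, 2.7]
finger_gap: 17.7
```

```bash
python3 -c "
from h import *
where()
"
```

```text
t 19.62 ang -0.027 s -105.6 h -18.7 x -2.3 gap 17.7 F(u,n,x) [ 5.72  2.57 -2.19] M [ 0.35  -0.066  0.895] T_hinge(cam up+ = -x?) -0.436
```

Emit:
{"api": "apply_moves", "payload": {
  "plan": [0,0.05,0,0.00525,0,-0.00095,0,0,0.05,0,0.00525,0,-0.00095,0,0,0.05,0,0.00525,0,-0.00095,0,0,0,0,0,0,0,0]
}}

```text
clock: 20.12
eef_pos: [595.8, -18.3, 162.3]
eef_rot: [-3.138, 1.393, 1.836]
wrist_force: [-0.7, 7.3, 0.6]
finger_gap: 18.0
```

```bash
python3 -c "
from h import *
where();grab('wrist');where()
"
```

```text
t 20.12 ang -0.178 s -105.7 h -19.3 x -2.3 gap 18.0 F(u,n,x) [ 7.22 -0.68  1.18] M [-0.138 -0.019  1.287] T_hinge(cam up+ = -x?) 0.026
t 20.18 ang -0.177 s -105.7 h -19.1 x -2.3 gap 18.1 F(u,n,x) [ 5.84 -0.67 -0.16] M [-1.000e-03 -1.200e-02  1.117e+00] T_hinge(cam up+ = -x?) 0.108
```

Emit:
{"api": "apply_moves", "payload": {
  "plan": [0,0,0,0,0,0,45,0,0,0,0,0,0,45,0,0,0,0,0,0,45,0,0,0,0,0,0,45]
}}

```text
clock: 20.68
eef_pos: [596.0, -19.3, 162.9]
eef_rot: [-3.141, 1.396, 1.833]
wrist_force: [-0.7, -0.4, 0.3]
finger_gap: 42.5
```

```bash
python3 -c "
from h import *
where();s=grab('scene');crop(s,230,170,460,340,3.4,'pics/s13.png');np.save('s13.npy',s['image'])
"
```

```text
t 20.68 ang -0.174 s -106.6 h -18.9 x -2.4 gap 42.5 F(u,n,x) [-0.17  0.29 -0.82] M [ 0.032 -0.023 -0.08 ] T_hinge(cam up+ = -x?) -0.078
```

Emit:
{"api": "apply_moves", "payload": {
  "plan": [0,0,0,0,0,0,45,0,0,0,0,0,0,45,0,0,0,0,0,0,45,0,0,0,0,0,0,45,0,0,0,0,0,0,45]
}}

```text
clock: 21.35
eef_pos: [596.0, -19.2, 162.8]
eef_rot: [-3.141, 1.396, 1.833]
wrist_force: [-0.6, -0.2, -0.1]
finger_gap: 42.6
```

Emit:
{"api": "apply_moves", "payload": {
  "plan": [0,0,0,0,0,0,45,0,0,0,0,0,0,45,0,0,0,0,0,0,45,0,0,0,0,0,0,45,0,0,0,0,0,0,45]
}}

```text
clock: 21.98
eef_pos: [596.0, -19.2, 162.9]
eef_rot: [-3.141, 1.396, 1.833]
wrist_force: [0.2, -0.1, -0.2]
finger_gap: 42.5
```

```bash
python3 -c "
from h import *
where();s=grab('scene');crop(s,230,170,460,340,3.4,'pics/s14.png')
a=np.load('s13.npy').astype(int);d=abs(a-s['image']).max(2);print((d>60).sum(),(d>30).sum())
"
```

```text
t 21.98 ang -0.175 s -106.5 h -18.9 x -2.4 gap 42.5 F(u,n,x) [-0.23 -0.17  0.17] M [-0.069  0.011 -0.077] T_hinge(cam up+ = -x?) -0.016
0 1
```

View pics/s14.png

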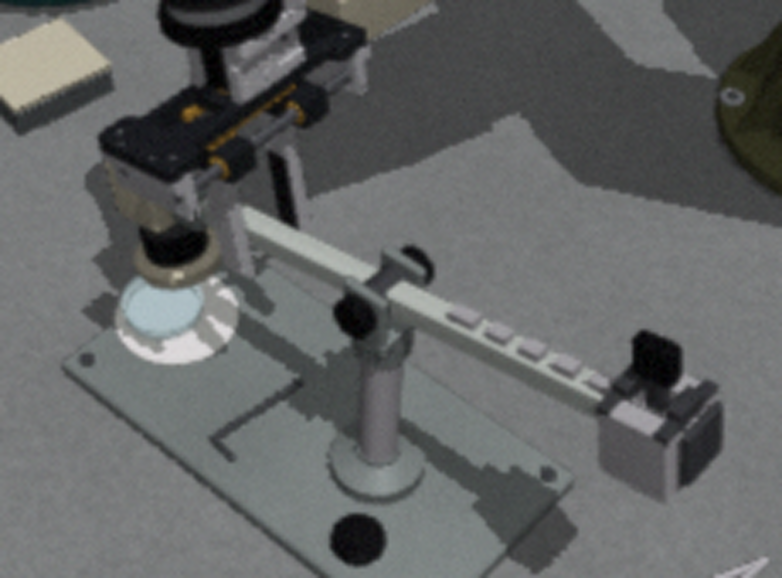

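Emit:
{"api": "apply_moves", "payload": {
  "plan": [0,0,0,0,0,0,0,0,0,0,0,0,0,0,0,0,0,0,0,0,0]
}}

```text
clock: 22.4
eef_pos: [596.1, -19.2, 162.9]
eef_rot: [3.142, 1.396, 1.833]
wrist_force: [0.2, -0.0, 0.1]
finger_gap: 18.2
```

Emit:
{"api": "apply_moves", "payload": {
  "plan": [0,-0.044,0,-0.0046,0,0.0008,0,0,-0.044,0,-0.0046,0,0.0008,0,0,-0.044,0,-0.0046,0,0.0008,0,0,-0.043,0,-0.0046,0,0.0008,0,0,0,0,0,0,0,0]
}}

```text
clock: 23.02
eef_pos: [597.3, -24.0, 181.2]
eef_rot: [0.179, 1.57, -1.13]
wrist_force: [-1.2, 0.1, 0.8]
finger_gap: 18.4
```

```bash
python3 -c "
from h import *
where();grab('wrist');where()
"
```

```text
t 23.02 ang 0.001 s -106.6 h -18.9 x -2.3 gap 18.4 F(u,n,x) [ 0.47  0.75 -1.16] M [ 0.268 -0.075 -0.088] T_hinge(cam up+ = -x?) -0.254
t 23.07 ang -0.000 s -106.6 h -19.0 x -2.3 gap 17.8 F(u,n,x) [1.85 1.58 0.09] M [ 0.137 -0.092  0.15 ] T_hinge(cam up+ = -x?) -0.361
```

Emit:
{"api": "apply_moves", "payload": {
  "plan": [0,0,0,0,0,0,45,0,0,0,0,0,0,45,0,0,0,-0.03,0,0,45,0,0,0,-0.06,0,0,45,0,0,0,-0.06,0,0,45]
}}

```text
clock: 23.7
eef_pos: [597.1, -24.2, 332.4]
eef_rot: [-1.74, 1.57, -3.049]
wrist_force: [0.7, -0.5, -0.8]
finger_gap: 42.6
```

Emit:
{"api": "apply_moves", "payload": {
  "plan": [0,0,0,0,0,-0.06,45,0,0,0,0,0,-0.06,45,0,0,0,0,0,-0.06,45,0,0,0,0,0,-0.05,45,0,0,0,0,0,0,45]
}}

```text
clock: 24.32
eef_pos: [536.9, 200.7, 330.6]
eef_rot: [-2.189, 1.571, 2.789]
wrist_force: [0.2, -0.2, -0.5]
finger_gap: 42.5
```

```bash
python3 -c "
from h import *
where();c=grab('wrist');where();crop(c,200,100,440,280,3,'pics/w15.png');s=grab('scene','pics/sf.png');crop(s,230,170,460,340,3.4,'pics/s15.png');d=grab('side','pics/d15.png')
for nm,p in (('end',P(225,0,0)),('cam',P(-158,9,0)),('camend',P(-180,9,0)),('tabtop down',P(200,63,0)),('tab bottom',P(200,37,0))):
  q=proj(s,p); print(nm,np.round(((q[0]-230)*3.4,(q[1]-170)*3.4)))
"
```

```text
t 24.32 ang -0.000 s 126.1 h 130.6 x -2.5 gap 42.5 F(u,n,x) [-0.23 -0.54  0.2 ] M [-0.004 -0.023  0.041] T_hinge(cam up+ = -x?) 0.049
t 24.38 ang 0.000 s 124.3 h 130.6 x -2.4 gap 42.4 F(u,n,x) [-0.11  0.49  1.03] M [-0.046 -0.013  0.022] T_hinge(cam up+ = -x?) 0.12
end [689. 493.]
cam [201. 166.]
camend [178. 151.]
tabtop down [669. 399.]
tab bottom [661. 429.]
```

View pics/w15.png

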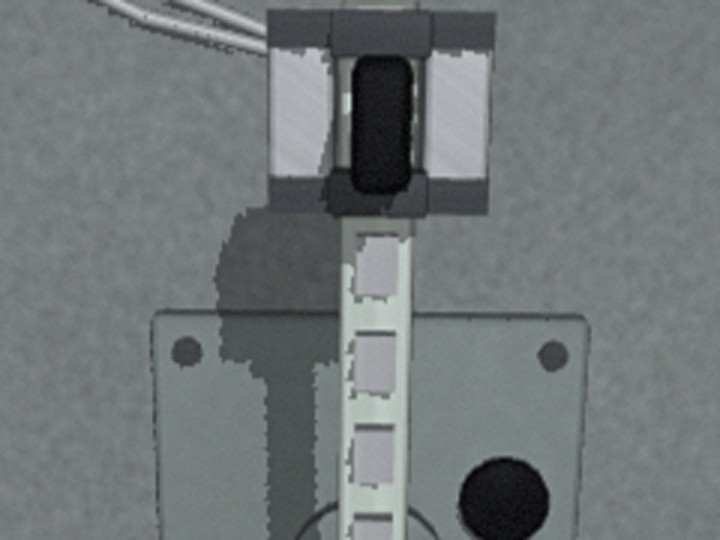

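View pics/s15.png

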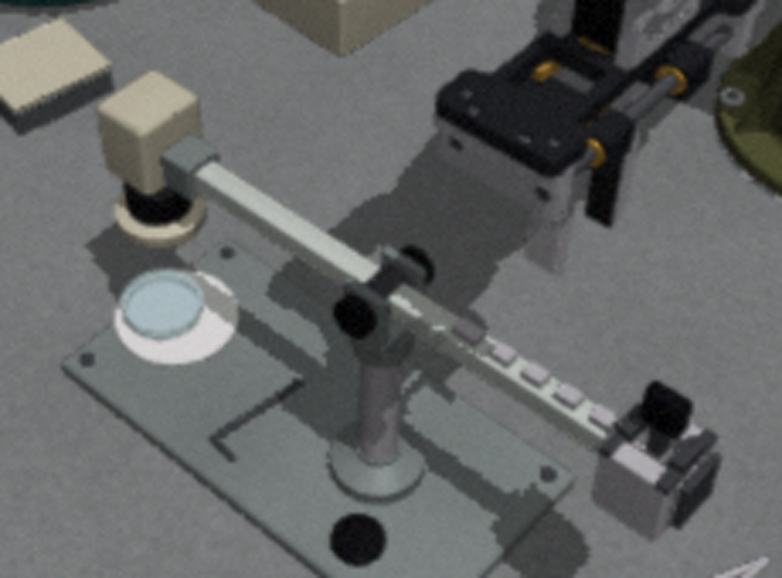

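View pics/d15.png

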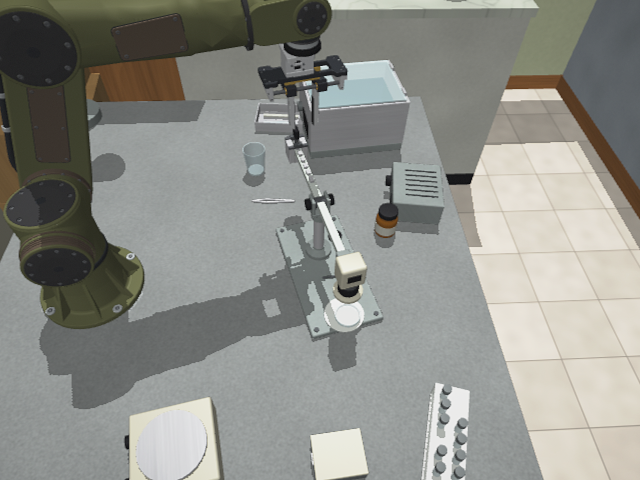

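```bash
python3 -c "
import cv2
a=cv2.imread('pics/scene0.png')[225:295,340:420];b=cv2.imread('pics/sf.png')[270:340,390:470]
cv2.imwrite('pics/cmp.png',cv2.resize(cv2.convertScaleAbs(cv2.hconcat([a,b]),alpha=2,beta=20),None,fx=5,fy=5,interpolation=cv2.INTER_CUBIC))"
```

```text
(no output)
```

View pics/cmp.png

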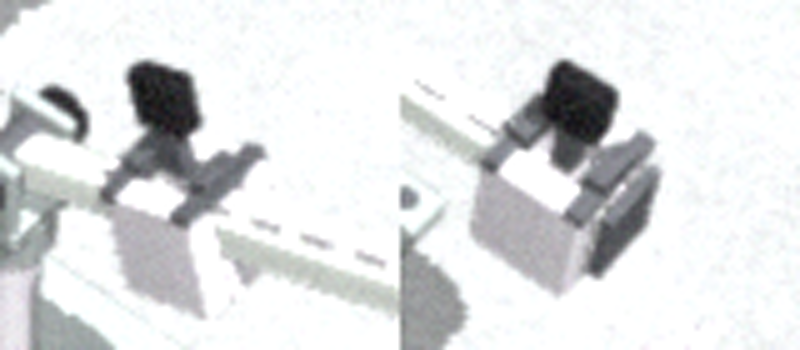

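```bash
python3 -c "
from h import *
s=grab('scene');a=cv2.imread('pics/sf.png')[:,:,::-1].astype(int);d=abs(a-s['image']).max(2);d[:,340:]=d[:,340:];print('moved px',(d>50).sum())
b=cv2.imread('pics/scene0.png')[:,:,::-1].astype(int);d=abs(b-s['image']).max(2)
for n,(x0,y0,x1,y1) in dict(jar=(268,340,308,388),beaker=(480,342,530,395),forceps=(410,330,460,365),cap=(325,318,346,338),box=(218,376,325,480),hexkey=(290,280,322,308)).items(): print(n,(d[y0:y1,x0:x1]>50).sum())
where()
from cell import ticket; print(ticket.sign_off())
"
```

```text
moved px 94
jar 0
beaker 0
forceps 0
cap 0
box 0
hexkey 2
t 24.52 ang 0.000 s 122.1 h 130.6 x -2.2 gap 42.3 F(u,n,x) [ 0.53  0.57 -0.21] M [-0.043  0.006  0.049] T_hinge(cam up+ = -x?) -0.058
the job is handed in; nothing more can be done
None
```

The boom is rebalanced: the counterweight is in the last notch (0.120 m), and the job was handed in after about 25 s of the 72 s allowed.

- **Feel:** Swinging the boom by hand gave an imbalance of about 0.73–0.87 N m, camera-heavy. The readings were noisy and fell between the fifth and sixth notches, leaning to the sixth. After the shift it read about zero; the readings were within about ±0.15 N m.
- **Tab:** I lifted the tab, slid the weight about 103 mm and lowered the tab. The spring's pull stayed on the gripper all the way down to about 0.8 mm, so the tooth was in the notch. I then let go. The pictures fit it being fully down, but I could not measure the last millimetre.
- **Let go raised and lowered:** At +0.175 rad and then at −0.175 rad I let go for well over a second each. The scene pictures taken about 1.2 s apart showed no movement.
- **Finish:** I left the boom level; the tool read 0.000 rad when I let go. The gripper is clear above it with no contact force.
- **Bench:** The jar, beaker, forceps, lens cap and slide box look unchanged from the first picture. The hex key differed by 2 pixels, which I take as shadow or noise. The dish looks in place, but I did not compare it pixel by pixel.
- **Last check:** A final still check found 94 changed pixels. The arm was still settling by a few millimetres then, so I think that is the cause, but I did not locate the pixels.

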